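# Shut the bead box and hold the clip open over its stock card

### The arm

A 6-joint arm with a two-finger parallel gripper is mounted at the origin on the work surface. World frame = base frame: x ahead of the robot, y to its left, z up, the work surface at z = 0. Lengths are in mm, angles in degrees, forces in N, time in s.
With the tool pointing down it reaches from about 300 to 850 mm from the base axis. Payload 4.2 kg.
Tool frame: the origin (TCP) lies between the finger pads; the fingertips stand 25 mm ahead of it and the grasp point (between the pads) lies 6 mm ahead of it; x points along the fingers, y is the direction in which the jaws open and shut, and the axes are right-handed (so a half turn about x gives the same grasp; the last joint's range is limited). The gripper opens to 91 mm and grips with 3 to 60 N. Pads are 32 mm wide; open, the fingers measure 118 mm over their backs; the gripper's body (76 mm by 178 mm) begins 60 mm behind the grasp point.
Start: joints at [-70.073, 18.312, 89.639, -0, 72.044, -1.146], TCP at [206.752, -536.558, 238.976] pointing down, gripper open.
Joint ranges: [-177.97, 177.97], [-48.28, 115.42], [12.27, 149.76], [-77.06, 257.06], [2.81, 150.46], [-146.56, 146.56]. Speed limits (degrees/s): [147.25, 147.25, 180, 180, 180, 180].

### API

Orientations are given as [roll, pitch, yaw] about the fixed x, y, z axes, in that order (R = Rz(yaw) Ry(pitch) Rx(roll)).
In Python, from workcell import env gives the robot as it stands.
- The arm moves only by the tool jog_arm, never from a script. Its argument "plan" is one flat list of numbers, 4 for each row, row after row: the shift along the tool's x, y, z in cm, then the turn about the tool's x in units of 6 degrees (1.0 is 6 degrees). In form: [tx, ty, tz, turn, tx, ty, tz, turn, ...]. A call has 1 to 12 rows; each row shifts and turns the commanded pose from where the row before left it, along the tool's axes as they then stand; what a row does not reach is not made up. A row lasts 1/12 s, in which the tool goes at most 41.7 mm and 7.16 degrees, less where a joint would pass 70% of its speed; a pose out of reach is approached as far as the arm can. A call with a gripper value outside its range is refused whole. "claw" is the finger opening in cm, from 0 to 9.12, set as the call begins (left out, the last holds). The fingers move at their own pace and stop on an object; "newtons" is the grip in N (left out, the last holds). Time passes only in rows, so rows that do not move let the fingers close. It gives the time, the measured TCP pose, the force and the opening at its end, in the units of the state.
- env.state(): the state, without advancing time (a new reading comes with each control period).
- env.grab_frame(name): name is "scene" or "top"; returns the picture (480x640x3 uint8, red, green, blue); there is no depth.
- env.calibration(name): a dict with "vertical_fov" (degrees; the focal length in pixels is half the picture's height over the tangent of half this angle, whatever the lens; pixels are square), "cx", "cy" (the principal point, pixels), "k1" (the pictures are not rectified: a ray, as slopes to the right and down, at radius r is drawn at 1 + k1 r^2 times it, then the intrinsics apply), "origin" and "orientation" of the camera in the world. Camera axes: x right, y down, z forward; pixel columns grow to the right and rows downward; lengths in mm; the calibration is good to about 2 mm. A picture is of the moment at which its call begins. calibration takes no time and is no camera call.
- env.job_done(): hands the job in, once; it reports no verdict.
The state is a dict: "time_s": time; "qpos": joint angles; "qvel": joint speeds; "effort": joint torques, N m; "ee_pos": TCP position; "ee_rot": TCP orientation; "force": force on the tool from outside, world axes, zero at the start; "torque": the same for the moment, N m; "gripper_width": finger opening in mm.
Only numpy, scipy, OpenCV 4.12 (cv2) and the standard library are available. Lean on these libraries where they do the work, as an engineer would, in place of code of your own. Each camera call takes 0.05 s, during which the arm holds its last target.

### The job

Gently lower the lid of the black bead box until it is fully shut, so that the white stock card on it stands upright. Then squeeze the handles of the metal spring clip, take it off its rail, and finish holding it squeezed wide open, upright and squarely astride the middle of the card's top edge, one jaw hanging on each side and nothing of it touching the card, so that I can tuck an order slip under the jaw. The job ends while you are still holding the clip open there; don't drop the clip on the way, and leave the other things on the table where they are.

Things in the scene. Friction and masses are not known exactly. Their poses are not given: they have to be found in the camera images.
- lid (a joint): Hinge of the black lid of the bead box: 0 = fully shut, grows as it opens (rad; starts between 0.6 and 1.1, cannot pass 1.3). A stiff friction hinge without spring: the lid stays where it is left; about 1 to 3 N pushed down near its front edge lowers it, with no latch.
- lid_hinge (a point): Middle of the lid's hinge line on the far rim of the black bead box (fixed; 150 mm deep in x, 160 mm wide in y, 55 mm tall). Fixed box axes: -x from hinge to box front (towards the robot), y along the hinge, z up. The lid plate reaches 150 mm forward from the hinge, 160 mm wide, 8 mm thick, its underside in the hinge line.
- lid_front (a point): Point on the outer (upper) face of the lid, 125 mm from the hinge, 25 mm from the front edge, mid-width; moves with the lid. z is the outward normal of that face, y along the hinge. The outer face is bare between here and the card, and to the front edge.
- card_top (a point): Middle of the free long edge of the stiff white card fixed on the lid's outside, 65 mm in front of the hinge line; moves with the lid; with the lid shut it is the card's top edge, 113 mm above the table. Card: 90 mm long (y), 4 mm thick (x), 50 mm tall (z, out of the lid); its lowest 6 mm stand in a foot 18 mm thick.
- beadbox: The black bead box itself with its lid and card, fixed to the table; origin under its middle, axes as lid_hinge.
- clip: Dark metal spring clip, 70 g, origin mid-way along its hinge pin (8 mm thick, 38 mm long, along x). Handles up (+z), jaws down to 40 mm below the pin; two mirrored levers, 30 mm wide, squeezed together along y against a spring: 7 N to start, 10 N to squeeze fully, to a firm stop. Let go, it springs shut.
- clip_grip (a point): Where to squeeze the clip: between the handles, 34 mm above the pin; axes as the clip's. The handles are flat plates ending 49 mm above the pin; on the rail they are 56 mm apart over their outsides at the top, 18 mm at the pin; fully squeezed their outsides are parallel and upright, 20 mm apart.
- clip_mouth (a point): Point between the two jaw tips, 38 mm below the pin; axes as the clip's. Fully squeezed, the jaw tips hang about 15 mm to either side of it along y, and a plate can enter up to about 30 mm deep between them before it meets the pin.
- jaw_l (a joint): Opening angle of one lever of the clip (rad): -0.06 shut on nothing, 0 clamped on a 4 mm plate, 0.35 fully squeezed open (30 mm between the jaw tips).
- jaw_r (a joint): The same of the other lever; the two always move together.
- rail: Clip rail fixed to the table left or right of the box, origin under its middle: wooden foot 100 x 50 x 12 mm with an upright metal fin along x, 4 mm thick, 90 mm long, top edge 75 mm above the table. The clip starts clamped on the fin, jaws reaching 16 mm down it, clip y across the fin.
- jar: Bystander: closed glass jar, 64 mm across, 85 mm tall; origin at the middle of its underside.
- tin: Bystander: closed tin, 72 mm across, 75 mm tall; origin at the middle of its underside.
- caliper: Bystander: sliding caliper lying flat, 150 mm long, 13 mm thick; origin at the middle of its underside.
- taperoll: Bystander: roll of tape lying flat, 72 mm across, 24 mm tall; origin at the middle of its underside.
- dish: Bystander: small white dish, 72 mm across, 26 mm tall; origin at the middle of its underside.
- spool: Bystander: wooden spool, 44 mm across, 40 mm tall; origin at the middle of its underside.
- scoop: Bystander: thin metal rod (bead pusher) lying flat, 12 mm thick, 120 mm long; origin under its middle.
Things that resemble listed ones, but are neither listed nor needed, are in the scene too. Leave any red look-alike of the beadbox alone. Leave any turquoise look-alike of the rail alone.

How it is judged:
By the outcome, as a careful person would: the job done as asked, in the order asked, and still so for the second after the job is handed in, while the arm keeps its last pose, push and grip.
It also fails if it takes over 51 s, if anything falls off the work surface, if the arm or the gripper's body presses on something with over 40 N, if the wrist force passes 120 N, or if a joint passes its speed limit or range.

## Working session

There is one attempt and no reset: what is moved stays moved. The work goes in short steps, Python scripts to look and compute and a tool call to move; the robot and the scene stay as the last step left them, time stands still between calls to the robot, and variables do not carry over. Pictures are saved under pics/ and viewed, and the job is handed in when it is done.

Besides the shell and the picture viewer there is one more tool, called as name(argument=value, ...) on one line, values as JSON. jog_arm: Moves the arm, as the interface text tells. Its arguments: {"type":"object","properties":{"plan":{"type":"array"},"claw":{"type":"number"},"newtons":{"type":"number"}},"required":["plan"]}

```bash
ls; mkdir -p pics; python3 - <<'E'
from workcell import env
import cv2
print(env.state())
for n in("scene","top"):
    print(env.calibration(n)); cv2.imwrite(f"pics/{n}0.png",env.grab_frame(n)[:,:,::-1])
E
```

```text
pics
{'time_s': 0.0, 'qpos': array([-7.00730902e+01,  1.83520502e+01,  8.97052153e+01, -1.31780544e-03,
        7.20440102e+01, -1.14622097e+00]), 'qvel': array([ 0.0462384 ,  0.06775256, -0.03731813, -0.02416512, -0.04337418,
        0.04816578]), 'effort': array([-1.58580511e-03, -4.12464845e+01, -2.31979144e+01,  7.24688522e-02,
        4.57023026e-02, -1.31415800e-04]), 'ee_pos': array([ 206.58377231, -536.12291316,  238.12421031]), 'ee_rot': array([-90.43744062,  89.89871652, 110.63609754]), 'force': array([-0.12374149, -0.68621551, -0.16944205]), 'torque': array([-0.00699848,  0.00638675,  0.03103494]), 'gripper_width': 91.00915254960813}
{'vertical_fov': 53.306253308678876, 'cx': 315.01694732790645, 'cy': 240.431074172055, 'k1': -0.09718883198115638, 'origin': array([1232.20011815, -169.05354704,  993.41264159]), 'orientation': array([-1.39703758e+02,  2.46808253e-02,  7.74875084e+01])}
{'vertical_fov': 50.543386611957736, 'cx': 324.4385533433465, 'cy': 234.71821400981682, 'k1': -0.03787886765327513, 'origin': array([ 325.08509369,  -14.99785969, 1199.57419217]), 'orientation': array([-170.37667621,    0.63596601,  -89.02298326])}
```

View pics/scene0.png

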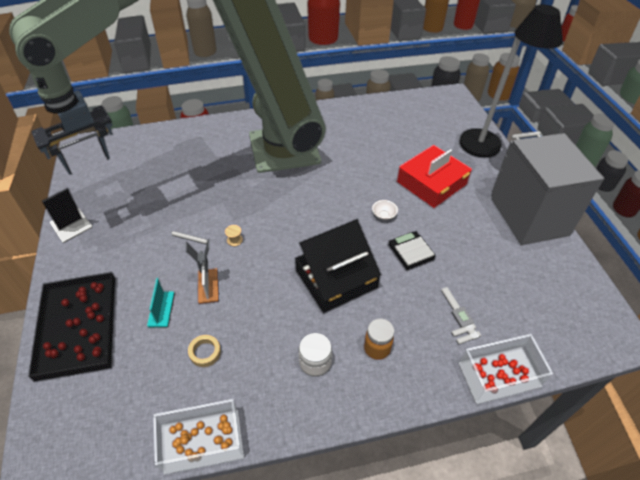

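View pics/top0.png

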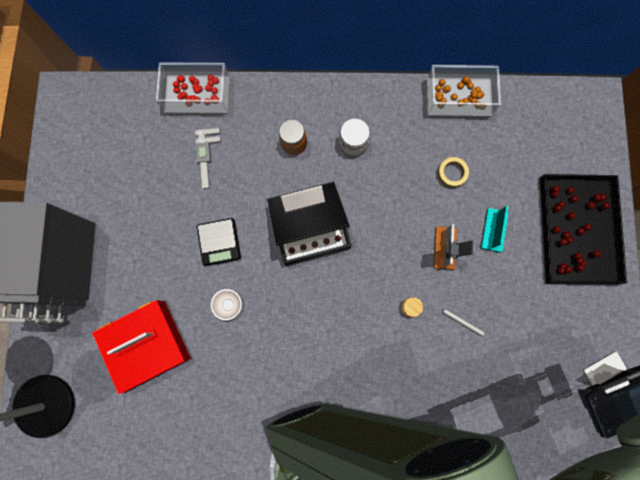

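The scene view shows the black box around (337,265) with its lid open and the clip on the wooden rail at (205,265). In the top view the box is at (310,225) and the rail at (447,247). Next I'll zoom in on both.

```bash
cat > h.py <<'E'
import numpy as np, cv2
from scipy.spatial.transform import Rotation as R
from workcell import env
def K(n):
    c=env.calibration(n); f=240/np.tan(np.radians(c["vertical_fov"]/2))
    return np.array([[f,0,c["cx"]],[0,f,c["cy"]],[0,0,1.]]),np.array([c["k1"],0,0,0.]),R.from_euler("xyz",c["orientation"],degrees=True).as_matrix(),np.array(c["origin"])
def proj(n,P):
    k,d,r,o=K(n); rv=cv2.Rodrigues(r.T)[0]
    return cv2.projectPoints(np.array(P,float).reshape(-1,1,3),rv,-r.T@o,k,d)[0].reshape(-1,2)
def ray(n,uv):
    k,d,r,o=K(n); u=cv2.undistortPoints(np.array(uv,float).reshape(-1,1,2),k,d).reshape(-1,2)
    v=np.c_[u,np.ones(len(u))]@r.T
    return o,v/np.linalg.norm(v,axis=1)[:,None]
def plane(n,uv,z):
    o,v=ray(n,uv); return o+v*((z-o[2])/v[:,2])[:,None]
def tri(a,b):  # scene uv, top uv
    o1,d1=ray("scene",[a]);o2,d2=ray("top",[b]);d1=d1[0];d2=d2[0]
    t=np.linalg.lstsq(np.c_[d1,-d2],o2-o1,rcond=None)[0]
    p,q=o1+t[0]*d1,o2+t[1]*d2
    return (p+q)/2,np.linalg.norm(p-q)
def crop(src,dst,x0,y0,w,h,s):
    im=cv2.imread(src)[y0:y0+h,x0:x0+w]; im=cv2.resize(im,None,fx=s,fy=s,interpolation=cv2.INTER_CUBIC)
    for i in range(0,w,10):
        cv2.putText(im,str(x0+i),(i*s,8),0,.3,(0,255,255),1) if i%20==0 else 0; cv2.line(im,(i*s,10),(i*s,14),(0,255,255),1)
    for i in range(0,h,10): cv2.putText(im,str(y0+i),(0,i*s+4),0,.3,(0,255,255),1)
    cv2.imwrite(dst,im)
E
python3 - <<'E'
from h import *
crop("pics/scene0.png","pics/c1.png",285,210,110,110,5)
crop("pics/top0.png","pics/c2.png",255,170,110,110,5)
crop("pics/scene0.png","pics/c3.png",165,225,70,85,7)
crop("pics/top0.png","pics/c4.png",425,210,60,70,8)
E
```

```text
(no output)
```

View pics/c1.png

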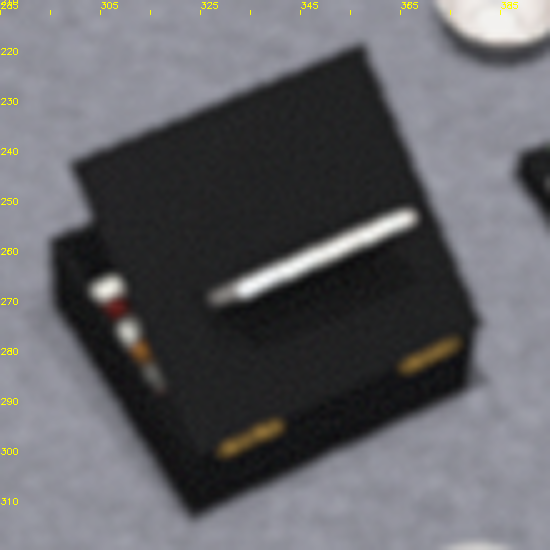

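View pics/c2.png

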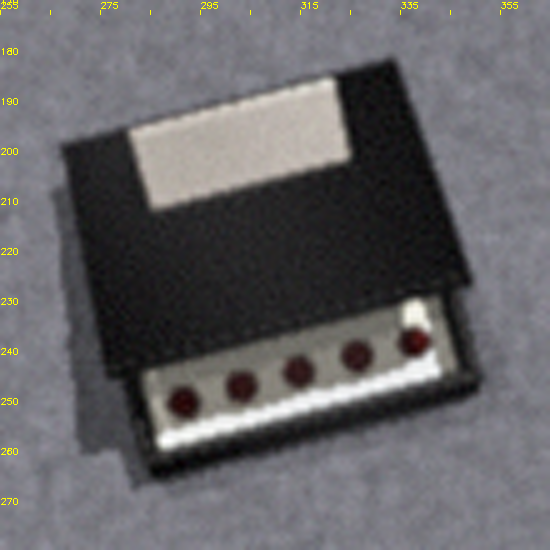

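View pics/c3.png

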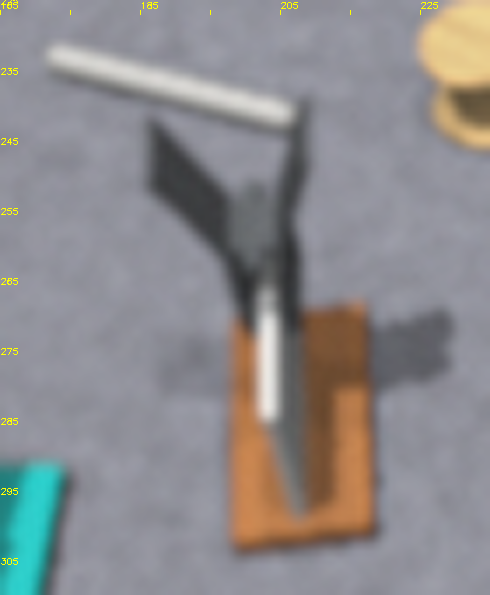

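View pics/c4.png

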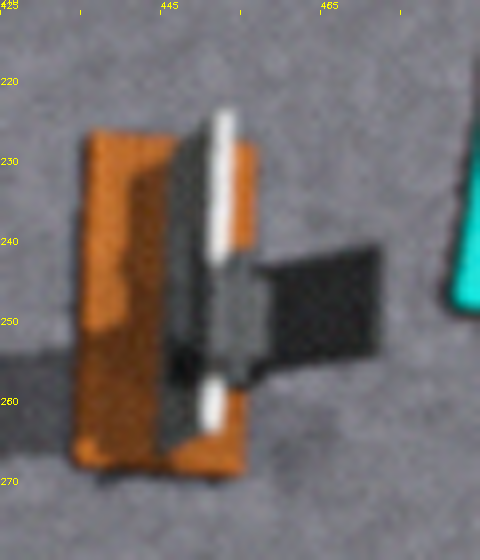

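```bash
python3 - <<'E'
from h import *
np.set_printoptions(precision=1,suppress=True)
pr={"free-y":((299,242.5),(348.5,226.5)),"free+y":((357.5,219),(277,245)),"hinge-y":((325,300.5),(334,182)),"hinge+y":((380,274),(267.5,198)),
"card-y":((327.5,269),(325,201)), "card+y":((368,252),(285,211.5)),
"pin-endfar":((202,265),(453.5,241)),"railfar-top":((203,284),(453,224)),"fin near":((205,238),(451.5,263)),"handle+y?":((207,240),(447,257)),}
for k,(a,b) in pr.items(): print(k,*tri(a,b))
print("box bottom far -y, far+y",plane("scene",[(324,313),(381,286)],0))
print("box bottom near",plane("top",[(285,265),(350,248)],0), "z55",plane("top",[(284,262),(350,245)],55))
print("rail foot top z12",plane("top",[(436.5,226.5),(457,228),(455.5,269),(434.5,267.5)],12))
print("rail foot bot far",plane("scene",[(198.5,303),(219,301)],0))
print("fin z75 top",plane("top",[(453,223.5),(451.5,263.5)],75),"scene",plane("scene",[(203,284.5)],75))
E
```

```text
free-y [523.1 -50.6 139.3] 0.5194263654672214
free+y [481.4 101.3 140.2] 3.5857238457127867
hinge-y [642.5 -17.   60.4] 4.150646467015159
hinge+y [600.6 132.1  64.4] 2.06622358502971
card-y [586.6   1.9 103.7] 3.1317034483740387
card+y [562.4  97.6 110.3] 20.383600430485064
pin-endfar [ 502.9 -283.6   92.7] 0.9009775651650841
railfar-top [ 544.7 -287.8   73.7] 1.3969163341902895
fin near [ 450.1 -268.1  127.7] 3.98200978498433
handle+y? [ 462.  -260.7  131.7] 1.4737512013775558
box bottom far -y, far+y [[639.1 -15.6  -0. ]
 [593.3 143.1   0. ]]
box bottom near [[454.   94.1   0. ]
 [497.1 -59.6   0. ]] z55 [[454.8  91.6  55. ]
 [496.1 -57.5  55. ]]
rail foot top z12 [[ 550.  -264.1   12. ]
 [ 547.2 -312.8   12. ]
 [ 449.4 -306.7   12. ]
 [ 452.2 -257.5   12. ]]
rail foot bot far [[ 545.1 -311.7    0. ]
 [ 549.9 -261.2    0. ]]
fin z75 top [[ 545.5 -288.2   75. ]
 [ 455.  -282.7   75. ]] scene [[ 547.3 -287.1   75. ]]
```

```bash
cat >> h.py <<'E'
def tool():
    s=env.state(); return np.array(s["ee_pos"]),R.from_euler("xyz",s["ee_rot"],degrees=True).as_matrix(),s
def goto(p,yaw=None):
    """remaining shift in tool axes (cm) and turn units (6deg); yaw = desired world azimuth of tool y, mod 180"""
    P,M,s=tool(); d=M.T@(np.array(p)-P)/10
    az=np.degrees(np.arctan2(M[1,1],M[0,1])); out=[d]
    print("tcp",P.round(1),"toolyaz",az.round(2),"toolzaz",np.degrees(np.arctan2(M[1,2],M[0,2])).round(1),"tilt",M[:,0].round(4),"F",np.round(s["force"],1),"w",round(s["gripper_width"],1),"t",round(s["time_s"],2))
    if yaw is not None:
        dy=(yaw-az+90)%180-90; print("turn units",round(-dy/6,2), "or",round(-(dy-180*np.sign(dy))/6,2))
    print("shift cm (tool x,y,z at present orientation)",d.round(2))
E
python3 - <<'E'
from h import *
c=np.array([547.5,39.5]);bx=np.array([np.cos(np.radians(15.7)),np.sin(np.radians(15.7))])
hg=c+75*bx; print("hinge",hg)
p=hg-85*bx; print(p)
goto([*p,185],105.7)
print(tool()[2]["qpos"])
E
```

```text
hinge [619.70188098  59.79503345]
[537.87308254  36.79399554]
tcp [ 206.6 -536.2  238.2] toolyaz -68.93 toolzaz -158.9 tilt [-6.0e-04  1.5e-03 -1.0e+00] F [-0.4 -0.2 -0.2] w 91.3 t 0.1
turn units 0.9 or -29.1
shift cm (tool x,y,z at present orientation) [  5.39 -41.54 -51.51]
[-7.00734319e+01  1.83471454e+01  8.96988017e+01 -2.35033273e-03
  7.20440356e+01 -1.14623444e+00]
```

jog_arm(plan=[0,-0.8,-1,0,0,-1.6,-2,0,0,-2.1,-2.6,0,0,-2.1,-2.6,0,0,-2.1,-2.6,0,0,-2.1,-2.6,0,0,-2.1,-2.6,0,0,-2.1,-2.6,0,0,-2.1,-2.6,0,0,-2.1,-2.6,0,0,-2.1,-2.6,0,0,-2.1,-2.6,0], claw=0, newtons=20)

```text
time_s: 1.1
ee_pos: [393.3, -211.5, 238.9]
ee_rot: [-98.9, 90.0, 102.2]
force: [0.9, 0.1, -0.7]
gripper_width: 13.8
```

jog_arm(plan=[0,-2.1,-2.6,0,0,-2.1,-2.6,0,0,-2.1,-2.6,0,0,-2.1,-2.6,0,0,-2.1,-2.6,0,0,-2.1,-2.6,0,0,-2.1,-2.6,0,0,-2.1,-2.6,0,0,-0.9,-1.1,0,0,-0.4,-0.6,0,0,0,0,0.9,0,0,0,0])

```text
time_s: 2.1
ee_pos: [537.4, 35.7, 238.6]
ee_rot: [13.5, 89.9, -150.9]
force: [-0.4, -1.3, 0.5]
gripper_width: 0.7
```

```bash
python3 - <<'E'
from h import *
goto([537.9,36.8,185],105.7); print(tool()[2]["qpos"])
for n in("scene","top"): cv2.imwrite(f"pics/{n}1.png",env.grab_frame(n)[:,:,::-1])
E
```

```text
tcp [537.4  35.7 238.6] toolyaz -74.39 toolzaz -164.4 tilt [-1.3e-03 -7.0e-04 -1.0e+00] F [-0.4 -1.3  0.5] w 0.7 t 2.1
turn units -0.02 or 29.98
shift cm (tool x,y,z at present orientation) [ 5.36 -0.09 -0.08]
[ 2.60141277e+00  1.50803252e+01  9.43389470e+01 -3.94615367e-02
  7.06553309e+01  7.70092671e+01]
```

View pics/scene1.png

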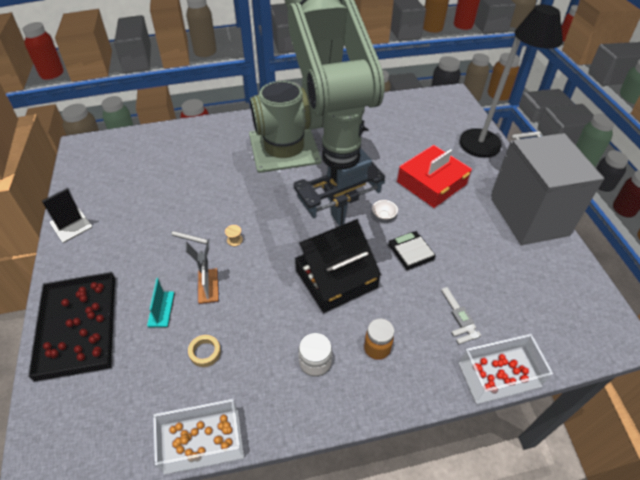

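The picture shows the closed fingers just robot-side of the card and above the open lid, around (345,205). I'll go down to just above the lid.

jog_arm(plan=[0.6,0,0,0,1,0,0,0,1.2,0,0,0,1.2,0,0,0,1.2,0,0,0,1,0,0,0,0.5,0,0,0,0.2,0,0,0,0.2,0,0,0,0.2,0,0,0])

```text
time_s: 3.03
ee_pos: [538.5, 35.8, 166.2]
ee_rot: [162.8, 89.9, -1.5]
force: [1.2, 0.2, 0.2]
gripper_width: -0.0
```

jog_arm(plan=[0.2,0,0,0,0.2,0,0,0,0.2,0,0,0,0.2,0,0,0,0.2,0,0,0,0.2,0,0,0])

```text
time_s: 3.53
ee_pos: [538.3, 35.9, 154.1]
ee_rot: [158.6, 90.0, -5.8]
force: [-0.0, -0.7, 1.8]
gripper_width: 0.4
```

jog_arm(plan=[0.2,0,0.08,0,0.2,0,0.08,0,0.2,0,0.08,0,0.2,0,0.08,0,0.2,0,0.08,0,0.2,0,0.08,0,0.2,0,0.08,0,0.2,0,0.08,0,0.2,0,0.08,0,0.2,0,0.08,0,0.2,0,0.08,0,0.2,0,0.08,0])

```text
time_s: 4.53
ee_pos: [528.7, 33.2, 129.7]
ee_rot: [25.8, 90.0, -138.6]
force: [-0.4, 0.5, 1.1]
gripper_width: 0.8
```

jog_arm(plan=[0.2,0,0.08,0,0.2,0,0.08,0,0.2,0,0.08,0,0.2,0,0.08,0,0.2,0,0.08,0,0.2,0,0.08,0,0.2,0,0.08,0,0.2,0,0.08,0,0.2,0,0.08,0,0.2,0,0.08,0,0.2,0,0.08,0,0.2,0,0.08,0])

```text
time_s: 5.53
ee_pos: [519.7, 30.7, 105.8]
ee_rot: [156.1, 90.0, -8.2]
force: [1.6, 0.7, 0.0]
gripper_width: 0.3
```

jog_arm(plan=[0.15,0,0.08,0,0.15,0,0.08,0,0.15,0,0.08,0,0.15,0,0.08,0,0.15,0,0.08,0,0.15,0,0.08,0,0.15,0,0.06,0,0.15,0,0.06,0,0.15,0,0.06,0,0.1,0,0.06,0])

```text
time_s: 6.37
ee_pos: [512.5, 28.7, 91.2]
ee_rot: [8.3, 90.0, -156.0]
force: [0.3, -0.3, 0.5]
gripper_width: 0.4
```

```bash
python3 - <<'E'
from h import *
goto([537.9,36.8,88],105.7)
for n in("scene","top"): cv2.imwrite(f"pics/{n}2.png",env.grab_frame(n)[:,:,::-1])
crop("pics/scene2.png","pics/c5.png",285,200,110,115,5)
E
```

```text
tcp [512.5  28.7  91.2] toolyaz -74.33 toolzaz -164.3 tilt [-2.e-04 -1.e-04 -1.e+00] F [ 0.3 -0.3  0.5] w 0.4 t 6.37
turn units -0.0 or 30.0
shift cm (tool x,y,z at present orientation) [ 0.32 -0.1  -2.66]
```

View pics/c5.png

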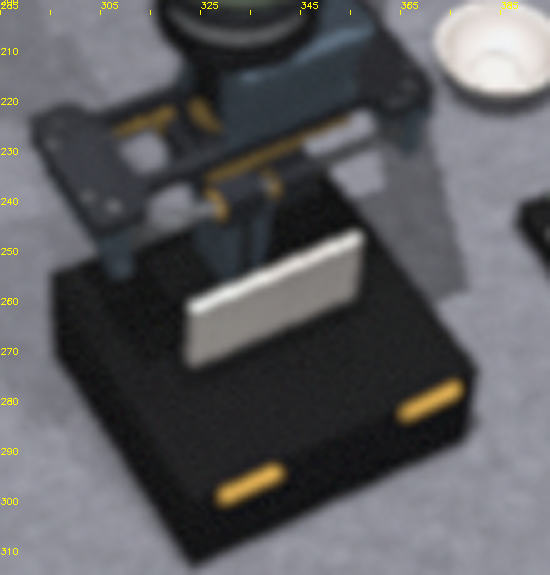

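The lid is nearly shut, and the card's top edge runs from (323,260) to (355,247). I'll press down slowly until it stops.

jog_arm(plan=[0.08,0,0,0,0.08,0,0,0,0.08,0,0,0,0,0,0,0,0,0,0,0])

```text
time_s: 6.88
ee_pos: [512.7, 28.7, 88.9]
ee_rot: [144.9, 90.0, -19.4]
force: [-0.4, -1.1, 0.2]
gripper_width: 0.4
```

jog_arm(plan=[0.08,0,0,0,0.08,0,0,0,0,0,0,0,0,0,0,0])

```text
time_s: 7.22
ee_pos: [512.8, 28.7, 88.2]
ee_rot: [158.2, 90.0, -6.1]
force: [-1.5, -1.1, 5.6]
gripper_width: 0.7
```

jog_arm(plan=[0.06,0,0,0,0.06,0,0,0,0,0,0,0,0,0,0,0])

```text
time_s: 7.55
ee_pos: [512.8, 28.7, 88.2]
ee_rot: [161.3, 89.9, -3.0]
force: [-2.9, -0.3, 14.6]
gripper_width: 0.7
```

The lid is hard against its stop: 14.6 N and no further travel. I'll go up and open the gripper.

jog_arm(plan=[-0.2,0,0,0,-0.4,0,0,0,-1,0,0,0,-1.8,0,0,0,-2,0,0,0,-2,0,0,0,-2,0,0,0,-2,0,0,0,-1.5,0,0,0,-0.6,0,0,0], claw=9.1)

```text
time_s: 8.38
ee_pos: [513.8, 28.8, 224.1]
ee_rot: [165.7, 89.7, 1.4]
force: [0.2, -0.1, 0.2]
gripper_width: 64.5
```

```bash
python3 - <<'E'
from h import *
goto([500,-284,205],86.8)
E
```

```text
tcp [513.8  28.8 224.1] toolyaz -74.33 toolzaz -164.3 tilt [ 4.8e-03  1.0e-04 -1.0e+00] F [ 0.2 -0.1  0.2] w 64.5 t 8.38
turn units 3.15 or -26.85
shift cm (tool x,y,z at present orientation) [ 1.9  29.74  9.79]
```

```bash
python3 - <<'E'
from h import *
np.set_printoptions(precision=1,suppress=True)
print("handle -y top (z148)",plane("top",[(472.3,240.5),(472.5,253.8)],148))
print("pin z101",plane("top",[(457,241.5),(456.5,258),(450.5,242)],101))
print("scene handle -y top corners z148",plane("scene",[(186.5,241.5),(186.5,252)],148))
print("scene handle +y top z148",plane("scene",[(208,239),(207,252)],148))
print("scene pin far end z99",plane("scene",[(202,264)],99))
for a,b in [((186.5,252),(472.3,240.5)),((186.5,241.5),(472.5,253.8))]: print(tri(a,b))
for p in [(545.5,-288,75),(455,-283,75),(500.,-285,99),(500,-285-28,148),(500,-285+28,148)]: print(p,proj("scene",[p]),proj("top",[p]))
for n in("scene","top"): cv2.imwrite(f"pics/{n}3.png",env.grab_frame(n)[:,:,::-1])
crop("pics/scene3.png","pics/c6.png",285,200,110,115,5)
crop("pics/top3.png","pics/c7.png",425,210,60,70,8)
E
```

```text
handle -y top (z148) [[ 495.6 -310.1  148. ]
 [ 467.5 -309.7  148. ]]
pin z101 [[ 500.5 -289.7  101. ]
 [ 464.1 -287.7  101. ]
 [ 499.2 -275.4  101. ]]
scene handle -y top corners z148 [[ 470.5 -307.2  148. ]
 [ 502.4 -308.7  148. ]]
scene handle +y top z148 [[ 473.8 -257.2  148. ]
 [ 512.6 -262.3  148. ]]
scene pin far end z99 [[ 505.1 -282.1   99. ]]
(array([ 496.7, -310.7,  141.8]), np.float64(2.1318517233582694))
(array([ 467.9, -308.9,  145.7]), np.float64(2.6817946723929564))
(545.5, -288, 75) [[202.5 284. ]] [[452.9 223.5]]
(455, -283, 75) [[202.  254.3]] [[451.7 263.5]]
(500.0, -285, 99) [[200.7 262.5]] [[454.6 241.8]]
(500, -313, 148) [[184.6 251.5]] [[473.6 238.4]]
(500, -257, 148) [[208.9 247.5]] [[446.9 238. ]]
```

View pics/c6.png

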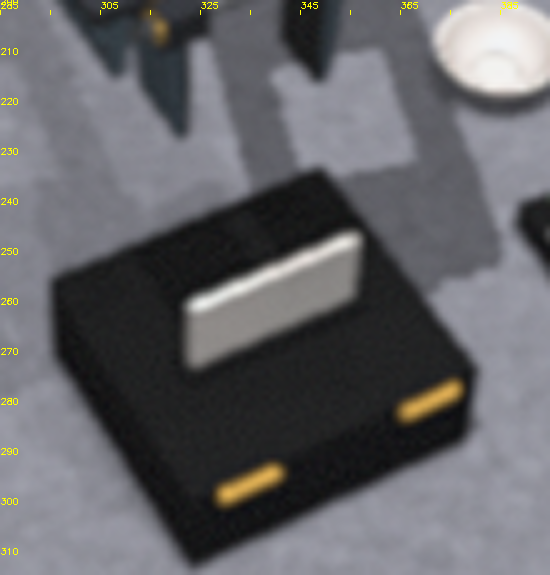

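View pics/top3.png

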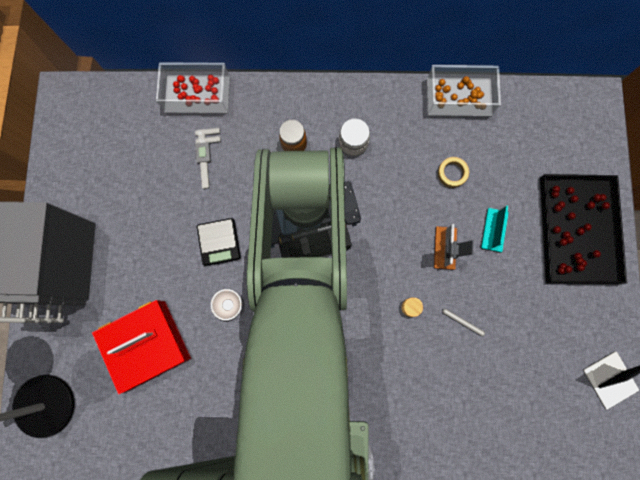

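The lid is shut and the card is upright, with its top edge from about (322,260) to (355,247) in the scene view. The clip hasn't moved on its rail. I'm moving above it now.

```bash
python3 - <<'E'
from h import *
goto([483,-284.4,205],86.3)
E
```

```text
tcp [513.3  28.8 222.5] toolyaz -74.33 toolzaz -164.3 tilt [ 0.0027  0.     -1.    ] F [-0.4 -0.4  0.9] w 72.2 t 8.48
turn units 3.23 or -26.77
shift cm (tool x,y,z at present orientation) [ 1.74 29.33 11.38]
```

jog_arm(plan=[0,0.9,0.35,0,0,1.9,0.75,0,0,2.9,1.12,0,0,2.9,1.12,0,0,2.9,1.12,0,0,2.9,1.12,0,0,2.9,1.12,0,0,2.9,1.12,0,0,2.9,1.12,0,0,2.9,1.12,0,0,2.2,0.85,0,0,1.1,0.45,0])

```text
time_s: 9.48
ee_pos: [481.0, -287.0, 219.5]
ee_rot: [-23.1, 89.8, 172.4]
force: [0.5, -0.1, -0.5]
gripper_width: 90.9
```

jog_arm(plan=[0,0,0,0.8,0.5,0,0,0.8,0.7,0,0,0.8,0.5,0,0,0.8,0,0,0,0,0,0,0,0])

```text
time_s: 9.98
ee_pos: [481.9, -283.6, 203.3]
ee_rot: [-30.0, 89.9, 146.6]
force: [-0.1, -0.1, -0.5]
gripper_width: 90.8
```

```bash
python3 - <<'E'
from h import *
goto([483,-284.4,139],86.3)
for n in("scene","top"): cv2.imwrite(f"pics/{n}4.png",env.grab_frame(n)[:,:,::-1])
crop("pics/scene4.png","pics/c8.png",150,170,100,130,5)
print(env.state()["qpos"])
E
```

```text
tcp [ 481.9 -283.6  203.3] toolyaz -93.39 toolzaz 176.6 tilt [-0.002   0.0013 -1.    ] F [-0.1 -0.1 -0.5] w 90.8 t 9.98
turn units 0.05 or -29.95
shift cm (tool x,y,z at present orientation) [ 6.43  0.09 -0.13]
[-3.16540031e+01  1.83452187e+01  9.48198185e+01  1.69336374e-03
  6.68567999e+01  6.17675964e+01]
```

View pics/c8.png

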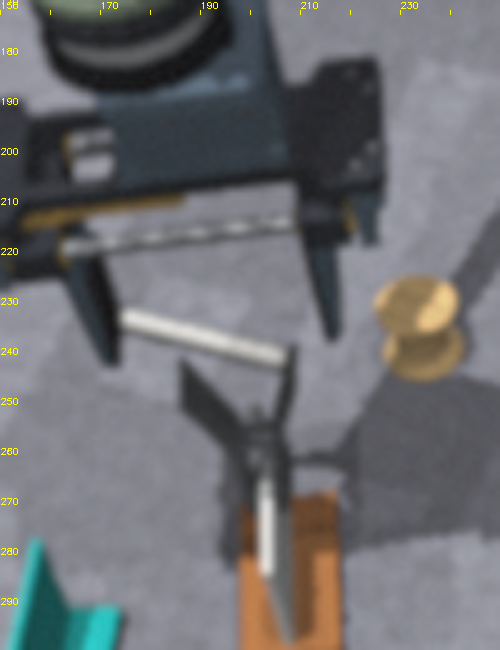

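The open fingers, with tips at (173,242) and (216,238), straddle the handles. I'm descending.

jog_arm(plan=[0.4,0.05,-0.06,0.05,0.8,0.05,-0.06,0,0.9,0,0,0,0.9,0,0,0,0.9,0,0,0,0.9,0,0,0,0.7,0,0,0,0.5,0,0,0,0.3,0,0,0,0.1,0,0,0,0,0,0,0])

```text
time_s: 11.0
ee_pos: [483.7, -285.2, 140.2]
ee_rot: [122.9, 90.0, -60.9]
force: [0.5, -0.2, -0.2]
gripper_width: 91.1
```

```bash
python3 - <<'E'
from h import *
goto([483,-284.4,139],86.3)
for n in("scene","top"): cv2.imwrite(f"pics/{n}5.png",env.grab_frame(n)[:,:,::-1])
crop("pics/scene5.png","pics/c9.png",150,190,100,120,5)
crop("pics/top5.png","pics/c10.png",395,190,100,100,5)
E
```

```text
tcp [ 483.7 -285.2  140.2] toolyaz -93.82 toolzaz 176.2 tilt [ 1.e-04 -1.e-04 -1.e+00] F [ 0.5 -0.2 -0.2] w 91.1 t 11.0
turn units -0.02 or 29.98
shift cm (tool x,y,z at present orientation) [ 0.12 -0.07  0.07]
```

View pics/c9.png

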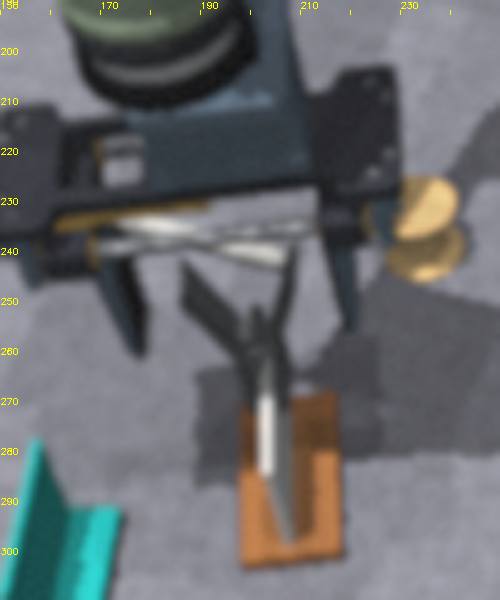

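View pics/c10.png

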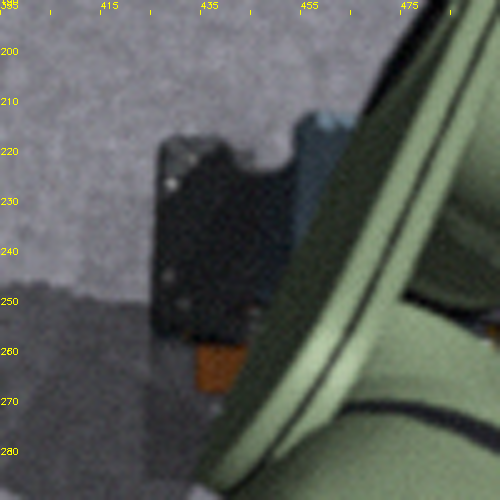

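The fingers are on either side of the handles, so I'll squeeze.

jog_arm(plan=[0,0,0,0,0,0,0,0,0,0,0,0,0,0,0,0,0,0,0,0,0,0,0,0,0,0,0,0,0,0,0,0,0,0,0,0,0,0,0,0,0,0,0,0], claw=0, newtons=20)

```text
time_s: 12.02
ee_pos: [483.6, -285.1, 140.2]
ee_rot: [6.5, 90.0, -177.3]
force: [-0.9, -0.2, -1.5]
gripper_width: 20.6
```

```bash
python3 - <<'E'
from h import *
goto([483,-284.4,139],86.3)
for n in("scene",): cv2.imwrite(f"pics/{n}6.png",env.grab_frame(n)[:,:,::-1])
crop("pics/scene6.png","pics/c11.png",150,190,100,120,5)
E
```

```text
tcp [ 483.6 -285.1  140.2] toolyaz -93.83 toolzaz 176.2 tilt [-1.e-04 -0.e+00 -1.e+00] F [-0.9 -0.2 -1.5] w 20.6 t 12.02
turn units -0.02 or 29.98
shift cm (tool x,y,z at present orientation) [ 0.12 -0.07  0.06]
```

View pics/c11.png

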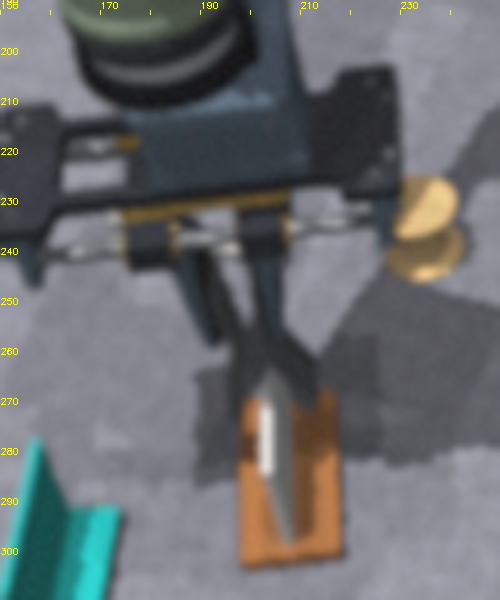

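It's fully squeezed: 20.6 mm wide, with the jaws clear of the fin. I'm lifting it.

jog_arm(plan=[-0.2,0,0,0,-0.4,0,0,0,-0.7,0,0,0,-0.9,0,0,0,-1,0,0,0,-1.2,0,0,0,-1.4,0,0,0,-1.4,0,0,0,-1.2,0,0,0,-0.8,0,0,0,-0.4,0,0,0,0,0,0,0])

```text
time_s: 13.07
ee_pos: [484.0, -285.4, 237.6]
ee_rot: [150.8, 89.9, -33.0]
force: [0.2, 0.7, -0.4]
gripper_width: 18.9
```

```bash
python3 - <<'E'
from h import *
np.set_printoptions(precision=1,suppress=True)
goto([483,-284.4,220],86.3)
for n in("scene","top"): cv2.imwrite(f"pics/{n}7.png",env.grab_frame(n)[:,:,::-1])
crop("pics/scene7.png","pics/c12.png",150,150,100,120,5)
crop("pics/top7.png","pics/c13.png",260,170,100,100,6)
crop("pics/scene7.png","pics/c14.png",315,240,50,40,12)
E
```

```text
tcp [ 484.  -285.4  237.6] toolyaz -93.83 toolzaz 176.2 tilt [ 0. -0. -1.] F [ 0.2  0.7 -0.4] w 18.9 t 13.07
turn units -0.02 or 29.98
shift cm (tool x,y,z at present orientation) [ 1.8 -0.1  0.1]
```

View pics/c12.png

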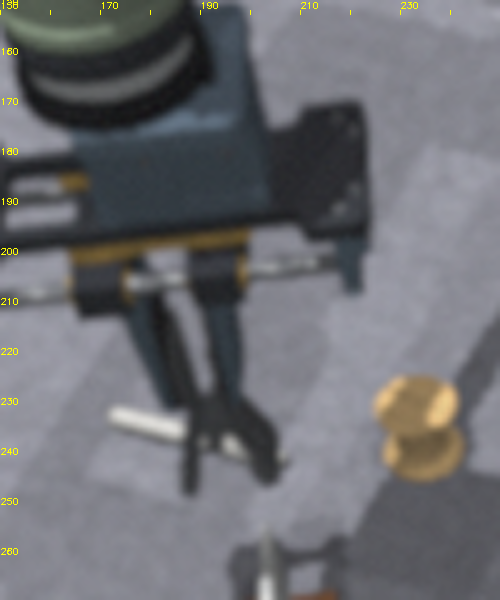

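View pics/c13.png

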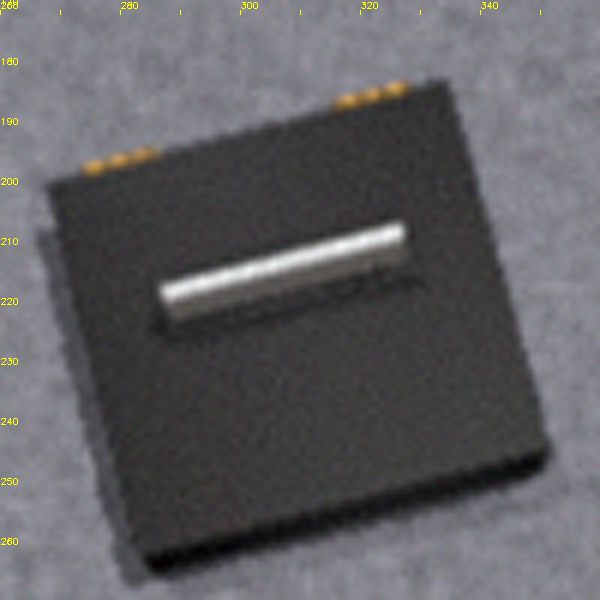

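View pics/c14.png

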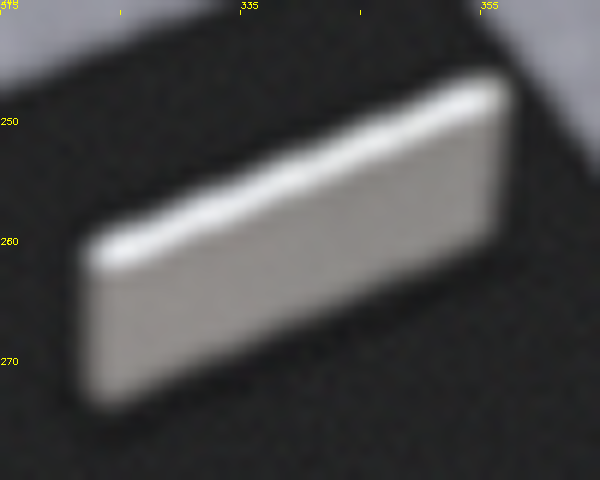

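The clip is off the rail, with its jaw tips at (187,248) and (203,245) in the scene view. The card's bright top edge runs (286,218)–(326,208) in the top view and (322,261)–(357,247) in the scene view. I'll measure both.

```bash
cat >> h.py <<'E'
def cardedge(n,img,x0,y0,w,h,th=200):
    g=cv2.cvtColor(cv2.imread(img),cv2.COLOR_BGR2GRAY)[y0:y0+h,x0:x0+w]
    g=cv2.resize(g,None,fx=8,fy=8,interpolation=cv2.INTER_CUBIC)
    cs,_=cv2.findContours((g>th).astype(np.uint8),cv2.RETR_EXTERNAL,cv2.CHAIN_APPROX_NONE)
    c=max(cs,key=cv2.contourArea); r=cv2.minAreaRect(c)
    b=(cv2.boxPoints(r)+.5)/8-.5+[x0,y0]
    l=[np.linalg.norm(b[1]-b[0]),np.linalg.norm(b[2]-b[1])]
    e=[(b[0]+b[1])/2,(b[2]+b[3])/2] if l[0]<l[1] else [(b[1]+b[2])/2,(b[3]+b[0])/2]
    P=plane(n,e,113); m=P.mean(0); d=P[0]-P[1]; 
    print(n,"px",np.round(e,1).tolist(),"mid",m.round(1),"len",np.linalg.norm(d).round(1),"az",(np.degrees(np.arctan2(d[1],d[0]))%180).round(1)); return e,m
E
python3 - <<'E'
from h import *
np.set_printoptions(precision=1,suppress=True)
a,_=cardedge("scene","pics/scene7.png",315,240,50,40)
b,_=cardedge("top","pics/top7.png",280,200,55,35)
a=sorted(a,key=lambda p:p[0]); b=sorted(b,key=lambda p:-p[0])
for p,q in zip(a,b): print(tri(p,q))
print(tri(np.mean(a,0),np.mean(b,0)))
# lid corners z63
P=plane("top",[(268,200.5),(333.5,183),(351,245),(284,262)],63); print(P,P.mean(0))
# expected clip
T,M,s=tool(); g=T+6*M[:,0]; pin=g+34*M[:,0]; tips=[pin+40*M[:,0]+sg*15*M[:,1] for sg in(-1,1)]
print("tips proj",proj("scene",tips),"pin ends",proj("scene",[pin-19*M[:,2],pin+19*M[:,2]]), "jaw x ends",[proj("scene",[t+15*M[:,2]*k for k in(-1,1)]).tolist() for t in tips])
E
```

```text
scene px [[355.0, 247.5], [323.3, 261.1]] mid [557.3  39.1 113. ] len 86.3 az 105.8
top px [[326.2, 208.1], [287.2, 218.3]] mid [556.1  39.8 113. ] len 88.0 az 105.8
(array([568.3,  -2.4, 112.1]), np.float64(0.27197601138014793))
(array([544.4,  81.7, 111.4]), np.float64(1.2030638917176635))
(array([556.3,  39.4, 111.5]), np.float64(0.983903103474267))
[[595.4 132.   63. ]
 [638.9 -17.9  63. ]
 [494.9 -59.5  63. ]
 [453.9  90.8  63. ]] [545.8  36.3  63. ]
tips proj [[202.2 241.1]
 [189.2 242.6]] pin ends [[192.2 236.7]
 [192.4 224.1]] jaw x ends [[[202.18924099276404, 246.02082823010377], [202.19635976939804, 236.19877376385685]], [[189.05493685636498, 247.5465437009958], [189.28803689690716, 237.68542802641227]]]
```

The card middle is at (556.5, 39.4, 113) with its edge at az 105.8°. The clip sits in the hand as expected, within about 2 px. I'll turn in place first.

jog_arm(plan=[0,0,0,-0.4,0,0,0,-0.8,0,0,0,-1,0,0,0,-1,0,0,0,-1,0,0,0,-1,0,0,0,-1,0,0,0,-1,0,0,0,-1,0,0,0,-1,0,0,0,-1,0,0,0,-1])

```text
time_s: 14.17
ee_pos: [483.2, -284.9, 235.2]
ee_rot: [-94.3, 89.9, 149.4]
force: [0.2, -0.8, -1.0]
gripper_width: 18.6
```

jog_arm(plan=[0,0,0,-1,0,0,0,-1,0,0,0,-1,0,0,0,-1,0,0,0,-1,0,0,0,-1,0,0,0,-0.7,0,0,0,-0.37,0,0,0,0,0,0,0,0])

```text
time_s: 15.0
ee_pos: [483.3, -284.9, 235.5]
ee_rot: [-136.3, 89.9, 149.4]
force: [-0.0, -0.5, -0.9]
gripper_width: 18.7
```

```bash
python3 - <<'E'
from h import *
goto([556.5,39.4,215],15.8)
E
```

```text
tcp [ 483.3 -284.9  235.5] toolyaz 15.73 toolzaz -74.3 tilt [-1.3e-03  8.0e-04 -1.0e+00] F [-0.  -0.5 -0.9] w 18.7 t 15.0
turn units -0.01 or 29.99
shift cm (tool x,y,z at present orientation) [  2.06  15.84 -29.23]
```

jog_arm(plan=[0,0.3,-0.5,0,0,0.6,-1.2,0,0,1.08,-2,0,0,1.08,-2,0,0,1.08,-2,0,0,1.08,-2,0,0,1.08,-2,0,0,1.08,-2,0,0,1.08,-2,0,0,1.08,-2,0,0,1.08,-2,0,0,1.08,-2,0])

```text
time_s: 16.0
ee_pos: [536.8, -42.2, 236.3]
ee_rot: [-179.7, 90.0, 106.1]
force: [-0.5, -0.3, -0.5]
gripper_width: 18.4
```

jog_arm(plan=[0,1.08,-2,0,0,1.08,-2,0,0,1.08,-2,0,0,0.6,-1.1,0,0,0.3,-0.4,0,0,0,0,0,0,0,0,0])

```text
time_s: 16.58
ee_pos: [556.3, 38.6, 236.1]
ee_rot: [-44.3, 89.9, -118.5]
force: [-0.7, -0.4, -0.4]
gripper_width: 18.4
```

```bash
python3 - <<'E'
from h import *
goto([556.5,39.4,215],15.8)
for n in("scene","top"): cv2.imwrite(f"pics/{n}8.png",env.grab_frame(n)[:,:,::-1])
crop("pics/scene8.png","pics/c15.png",280,150,110,120,5)
T,M,s=tool(); pin=T+40*M[:,0]
for k in(-1,1):
  t=pin+40*M[:,0]+15*k*M[:,1]; print(k,proj("scene",[t-15*M[:,2],t+15*M[:,2]]).round(1).tolist())
print("pin",proj("scene",[pin-19*M[:,2],pin+19*M[:,2]]).round(1).tolist())
E
```

```text
tcp [556.3  38.6 236.1] toolyaz 15.81 toolzaz -74.2 tilt [-4.e-04 -8.e-04 -1.e+00] F [-0.7 -0.4 -0.4] w 18.4 t 16.58
turn units 0.0 or -30.0
shift cm (tool x,y,z at present orientation) [ 2.11  0.05 -0.07]
-1 [[341.8, 235.4], [330.6, 240.1]]
1 [[348.5, 244.2], [337.1, 249.0]]
pin [[347.5, 227.5], [332.8, 233.6]]
```

View pics/c15.png

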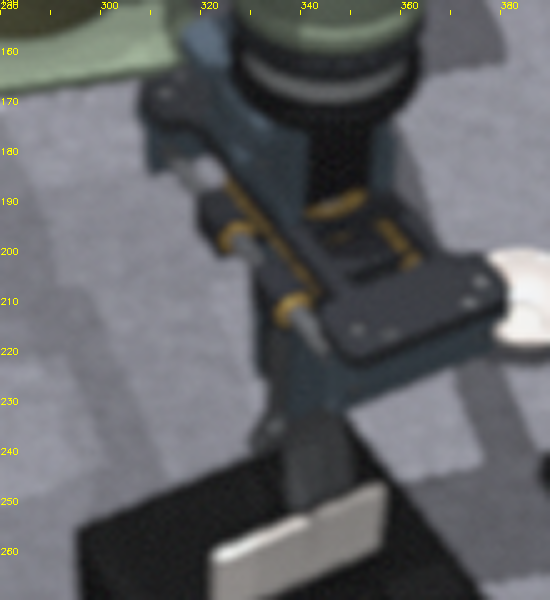

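```bash
python3 - <<'E'
from h import *
crop("pics/scene8.png","pics/c16.png",315,215,50,50,12)
im=cv2.imread("pics/c16.png"); im=cv2.convertScaleAbs(im,alpha=2.2,beta=0); cv2.imwrite("pics/c16b.png",im)
E
```

```text
(no output)
```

View pics/c16b.png

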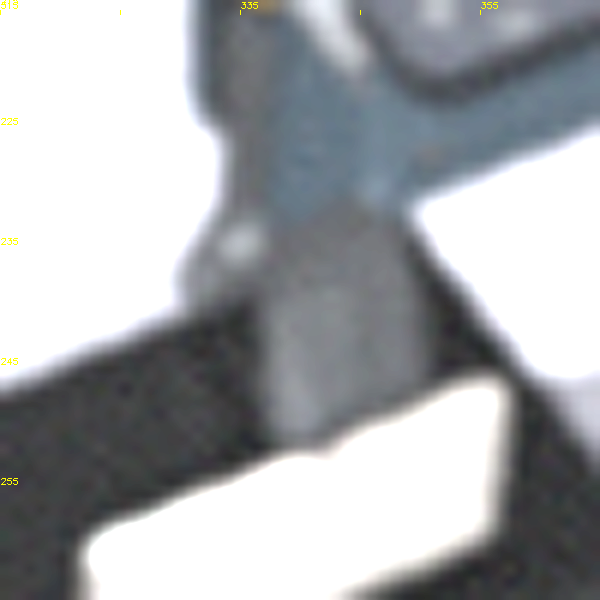

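View pics/top8.png

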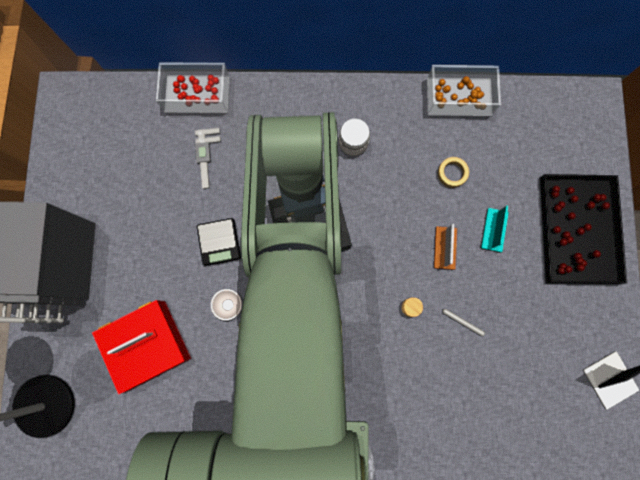

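```bash
python3 - <<'E'
from h import *
crop("pics/scene7.png","pics/c17.png",170,210,50,50,14)
im=cv2.imread("pics/c17.png"); cv2.imwrite("pics/c17b.png",cv2.convertScaleAbs(im,alpha=2.2,beta=0))
crop("pics/scene0.png","pics/c18.png",175,230,50,50,14)
im=cv2.imread("pics/c18.png"); cv2.imwrite("pics/c18b.png",cv2.convertScaleAbs(im,alpha=2.2,beta=0))
E
```

```text
(no output)
```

View pics/c17b.png

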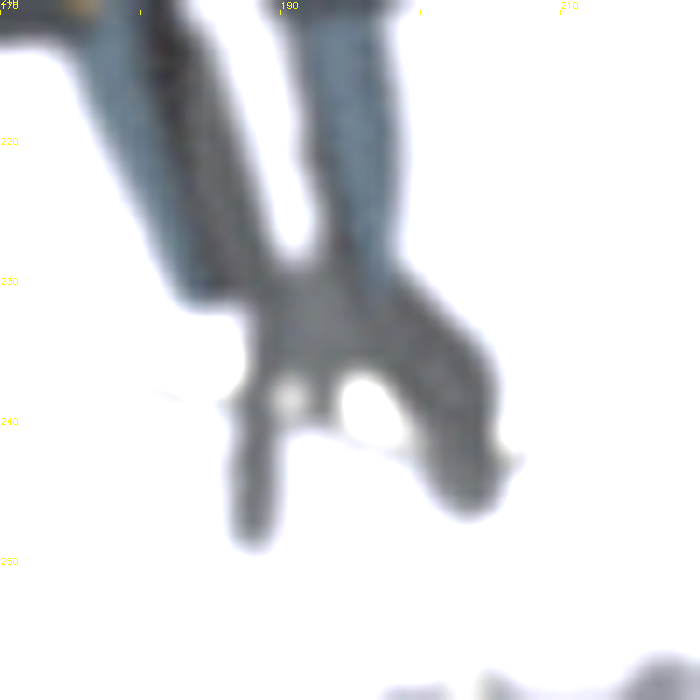

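View pics/c18b.png

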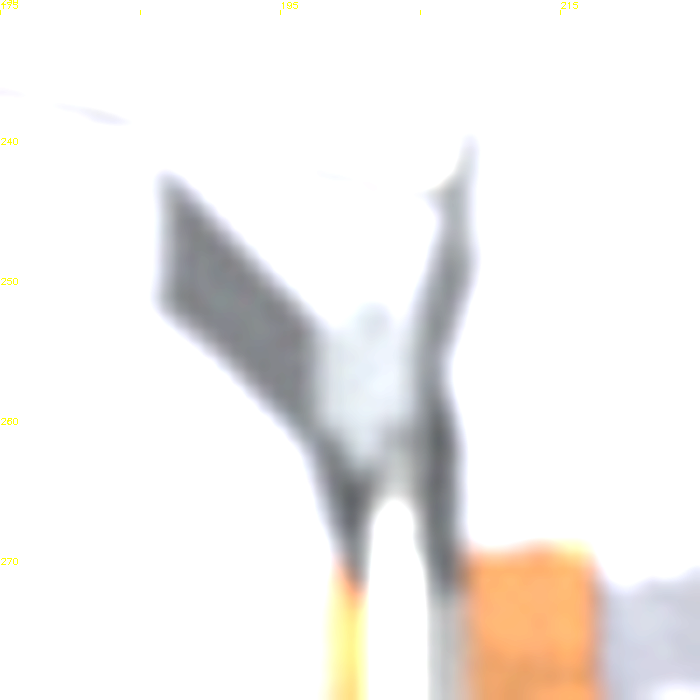

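The jaw tips project within about 1–2 px of where I expected them in both views, and squeezing centres the clip across its width. The margin is 13 mm per side, so I'm descending partway and then checking.

jog_arm(plan=[0.3,0.02,-0.04,0,0.6,0,-0.04,0,0.7,0,0,0,0.7,0,0,0,0.6,0,0,0,0.4,0,0,0,0.2,0,0,0,0,0,0,0])

```text
time_s: 17.35
ee_pos: [556.2, 39.7, 200.5]
ee_rot: [-97.6, 89.9, -171.8]
force: [-0.5, 0.1, -0.1]
gripper_width: 18.4
```

```bash
cat > chk.py <<'E'
from h import *
import sys
k=sys.argv[1]
goto([556.5,39.4,178],15.8)
for n in("scene","top"): cv2.imwrite(f"pics/{n}{k}.png",env.grab_frame(n)[:,:,::-1])
crop(f"pics/scene{k}.png",f"pics/z{k}.png",310,215,56,60,12)
im=cv2.imread(f"pics/z{k}.png"); cv2.imwrite(f"pics/z{k}b.png",cv2.convertScaleAbs(im,alpha=1.8,beta=0))
T,M,s=tool(); pin=T+40*M[:,0]
for j in(-1,1):
  t=pin+40*M[:,0]+15*j*M[:,1]; print(j,proj("scene",[t-15*M[:,2],t+15*M[:,2]]).round(1).tolist())
print("pin",proj("scene",[pin-19*M[:,2],pin+19*M[:,2]]).round(1).tolist())
E
python3 chk.py 9
```

```text
tcp [556.2  39.7 200.5] toolyaz 15.79 toolzaz -74.2 tilt [-1.2e-03 -2.0e-04 -1.0e+00] F [-0.5  0.1 -0.1] w 18.4 t 17.35
turn units -0.0 or 30.0
shift cm (tool x,y,z at present orientation) [2.25 0.02 0.04]
-1 [[342.0, 245.1], [331.0, 249.7]]
1 [[348.5, 253.8], [337.4, 258.5]]
pin [[347.6, 237.7], [333.2, 243.7]]
```

View pics/z9b.png

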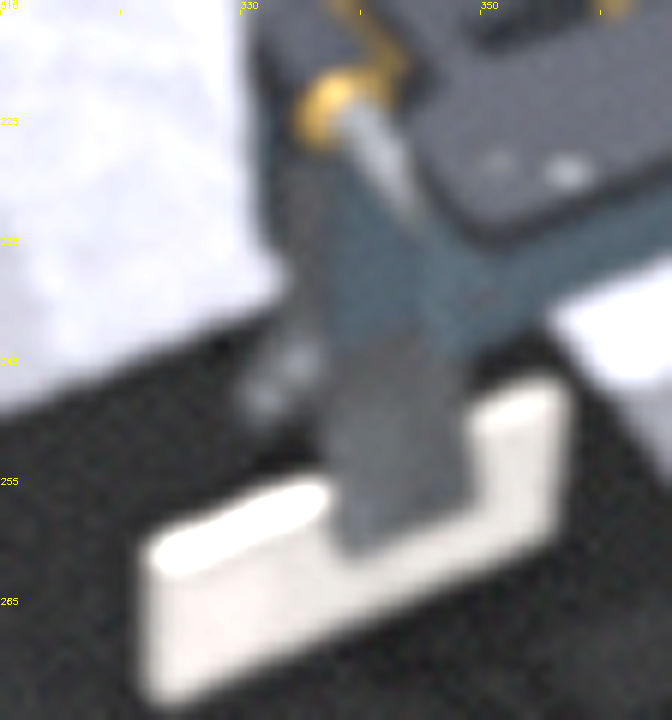

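Jaw bottom corners are at (338.7,261) and (349,257), in front of the card and centred along it, about 1.5 px below prediction. That could mean the clip sits 3–5 mm low in the hand, which is within the margin. I'm doing the final descent.

jog_arm(plan=[0.2,0,0,0,0.3,0,0,0,0.4,0,0,0,0.4,0,0,0,0.4,0,0,0,0.3,0,0,0,0.2,0,0,0,0,0,0,0,0,0,0,0])

```text
time_s: 18.2
ee_pos: [556.5, 39.8, 179.1]
ee_rot: [-74.3, 90.0, -148.5]
force: [0.7, 0.6, -0.6]
gripper_width: 18.7
```

```bash
python3 chk.py 10
```

```text
tcp [556.5  39.8 179.1] toolyaz 15.79 toolzaz -74.2 tilt [-2.e-04 -1.e-04 -1.e+00] F [ 0.7  0.6 -0.6] w 18.7 t 18.2
turn units -0.0 or 30.0
shift cm (tool x,y,z at present orientation) [ 0.11 -0.01  0.03]
-1 [[341.6, 250.9], [330.8, 255.5]]
1 [[348.0, 259.5], [337.1, 264.3]]
pin [[347.1, 243.8], [332.9, 249.8]]
```

View pics/z10b.png

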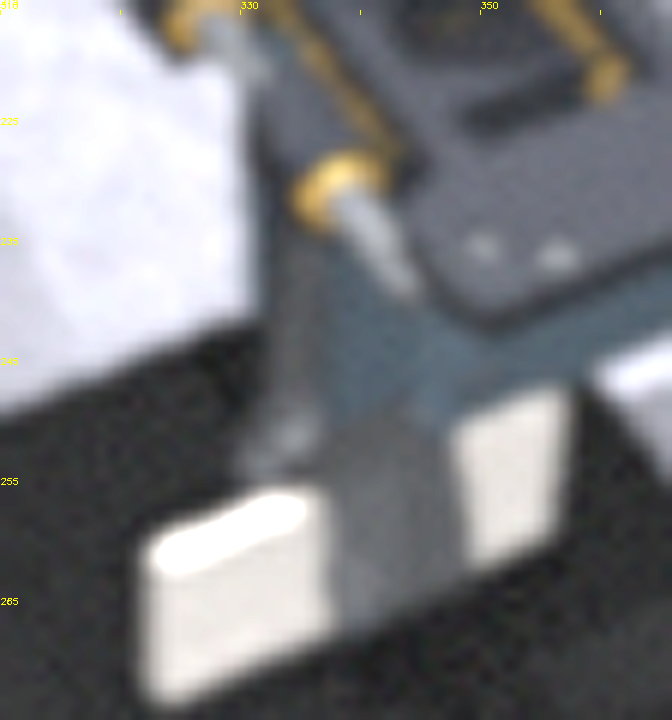

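View pics/scene10.png

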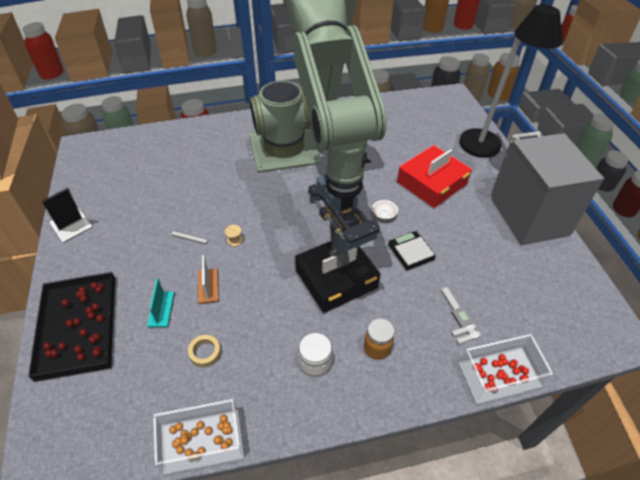

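The jaws now straddle the card. The near jaw hangs in front of it, with bottom corners about (339,267) and (349,262). The pin end at (333,252) stays above the card edge at (333,257), the jaw is upright, and the wrist force is near zero. The rail is empty and the other objects look unmoved. I'll hold briefly, recheck, and hand in.

jog_arm(plan=[0,0,0,0,0,0,0,0,0,0,0,0,0,0,0,0,0,0,0,0,0,0,0,0])

```text
time_s: 18.8
ee_pos: [556.5, 39.8, 179.3]
ee_rot: [40.4, 90.0, -33.8]
force: [0.6, -0.1, -0.8]
gripper_width: 18.5
```

```bash
python3 - <<'E'
from h import *
goto([556.5,39.4,178],15.8)
im=env.grab_frame("scene"); a=cv2.imread("pics/scene10.png")[:,:,::-1]
print("diff",np.abs(im.astype(int)-a)[180:320,280:400].mean())
b=cv2.imread("pics/scene7.png")[:,:,::-1]; d=cv2.absdiff(im,b)
x=lambda i:cv2.cvtColor(np.ascontiguousarray(i),cv2.COLOR_RGB2GRAY)[255:280,322:335]
print("card left part diff vs. before",np.abs(x(im).astype(int)-x(b)).max())
print(env.job_done())
E
```

```text
tcp [556.5  39.8 179.3] toolyaz 15.79 toolzaz -74.2 tilt [ 1.e-04 -1.e-04 -1.e+00] F [ 0.6 -0.1 -0.8] w 18.5 t 18.8
turn units -0.0 or 30.0
shift cm (tool x,y,z at present orientation) [ 0.13 -0.01  0.03]
diff 1.1722619047619047
card left part diff vs. before 80
the job is handed in; nothing more can be done
None
```

I lowered the lid until it was fully shut: it stopped moving and the push rose to 14.6 N. I then squeezed the clip to its stop and took it off the rail. I handed the job in at about 19 s, still holding the clip open and upright over the middle of the card's top edge.

**Passed in the last checks:**
- The gripper is within 0.5 mm of the card middle I measured, and its angle is within 0.1° of square to the card.
- The wrist force is about 1 N, which is sensor noise.
- The scene stayed still while I held, and by eye the other objects look unmoved.

**Failed or disagreed:**
- **Clip height:** the jaw tips looked 1–1.5 px below where I predicted, and the pin nearly 3 px. The clip may sit 4–9 mm low in the hand, or a few mm off across the card. By my estimate it is still clear of the card either way.
- **Squeezed width:** it reads about 18.5 mm, not the 20 mm given.
- **Card comparison:** the before/after pixel check on the visible part of the card showed a large difference (up to 80 grey levels). I think this is the clip and its shadow, but I didn't confirm that before handing in.
- **Far jaw:** the camera can't see it, because it hangs behind the card. I only inferred its clearance.

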